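# Open the glass offcut case and hold its gate wide

## Task

Open the case of glass offcuts so that a sheet can be drawn out: squeeze fully home the round-post safety catch first, then the flat-plate catch (both stay in by themselves), and swing the gate by its pull post past its detent until it stands about square to the front of the case. The gate springs back if let go, so finish while still holding it there, still, with the gripper. Do not shift or knock over the other things around the case.

Things in the scene. Friction and masses are not known exactly. Their poses are not given: they have to be found in the camera images.
- case: Squat light-timber case of stained-glass offcuts, fixed to the table. Origin: centre of its underside on the table. Its own x axis points to its back, its own y axis to its hinge side, z up; it stands turned by up to 15 degrees. Its front (-x) is closed by the gate; its top is a flat deck 140 mm above the table, 220 mm wide along y and reaching from x = -76 to +90 mm. A sill 10 mm high reaches forward to x = -150 mm.
- gate_pull (a point): Grip point on the upright round aluminium pull post at the gate's free end: on the post's axis, 190 mm above the table. The post is 16 mm in diameter and rises from the gate's top edge (140 mm) to 210 mm. It moves with the gate on a circle of radius 190 mm about gate_hinge; shut, it lies at (-90, -85) mm in the case's x, y. Between post and hinge, small keepers on the gate's top edge reach up to 158 mm.
- gate_hinge (a point): Point on the gate's upright hinge axis at the height of the deck, at (-90, +105) mm in the case's x, y.
- gate (a joint): Opening angle of the slatted gate, 16 mm thick, rad: 0 shut, growing as the free end swings forward (towards the case's -x) and round to the hinge side; stop at 1.70. A weak spring (0.25 N m per rad) pulls it shut. A sprung ball detent resists at about 0.6 to 0.7 rad and needs roughly 3 to 6 N at the post; it is passed at 0.86. Let go beyond it, the gate falls back and rests against it at about 0.8 rad. While either catch is hooked the gate stays shut: do not force it.
- catch_round_mid (a point): Round catch (safety catch): midway between its two upright round aluminium posts with domed tops, each 16 mm in diameter, 186 mm above the table. The posts stand side by side along the case's y, 44 mm apart over their outsides at rest and 24 mm when fully squeezed; they rise to about 206 mm. Clear to grip from 158 mm up.
- catch_round (a joint): How far each post of the round catch has been pushed in towards the middle, m: 0 at rest, 0.010 fully squeezed. The two posts are geared and move together by the same amount; about 5 N moves them and they stay where they are left. Above 0.0075 its hook is off the gate.
- catch_flat_mid (a point): Flat catch (main catch): midway between its two upright flat aluminium plates, each 34 mm long (along the case's x) and 6 mm thick, 186 mm above the table. The plates stand side by side along the case's y, 44 mm apart over their outsides at rest and 24 mm when fully squeezed; they rise to 202 mm. Clear to grip from 158 mm up. The two catches stand on the deck 45 mm behind the gate's middle plane, 80 mm apart along the case's y, either one nearer the hinge.
- catch_flat (a joint): The same for the flat catch, m: 0 at rest, 0.010 fully squeezed, hook off above 0.0075; geared, about 5 N, stays where it is left.
- tape_roll: Bystander: roll of masking tape lying flat on the case's deck, 80 mm across, 24 mm high. Origin: centre of its underside.
- jar: Bystander: small amber jar, 56 mm across, 90 mm high, on the table. Origin: centre of its underside.
- tin: Bystander: paper-labelled tin, 70 mm across, 100 mm high, on the table. Origin: centre of its underside.
- came_spool: Bystander: small flanged metal spool, 70 mm across, 46 mm high, on the table. Origin: centre of its underside.
- hammer: Bystander: small hammer lying on the table.
- brush: Bystander: brush lying on the table.

How it is judged:
By the outcome, as a careful person would: the job done as asked, in the order asked, and still so for the second after the job is handed in, while the arm keeps its last pose, push and grip.
It also fails if it takes over 48 s, if anything falls off the work surface, if the arm or the gripper's body presses on something with over 40 N, if the wrist force passes 120 N, or if a joint passes its speed limit or range.

## Robot

A 6-joint arm with a two-finger parallel gripper is mounted at the origin on the work surface. World frame = base frame: x ahead of the robot, y to its left, z up, the work surface at z = 0. Lengths are in m, angles in degrees, forces in N, time in s.
With the tool pointing down it reaches from about 0.4 to 0.825 m from the base axis. Payload 7 kg.
Tool frame: the origin (TCP) lies on the centre line of the jaws, within the pads' length; the fingertips stand 11 mm ahead of it and the grasp point (between the pads) lies 8 mm behind it; z points along the fingers, y is the line along which they close (so a half turn about z gives the same grasp; the last joint's range is limited). The gripper opens to 88 mm and grips with 3 to 60 N. Pads are 19 mm wide; open, the fingers measure 130 mm over their backs; the gripper's body (78 mm by 193 mm) begins 47 mm behind the grasp point.
Start: joints at [84.231, 20.546, 0.682, 0, -70.136, -16.507], TCP at [0.256, 0.625, 0.198] pointing down, gripper open.
Joint ranges: [-176.03, 176.03], [-82.01, 121.73], [-58.28, 71.71], [-173.87, 95.51], [-174.79, -0.11], [-173.66, 173.66]. Speed limits (degrees/s): [136.94, 136.94, 172.46, 180, 180, 180].

## Interface

Orientations are given as [roll, pitch, yaw] about the fixed x, y, z axes, in that order (R = Rz(yaw) Ry(pitch) Rx(roll)).
In Python, from plant import r, capture, camera_model, job gives the robot as it stands.
- The arm moves only by the tool drive_tool, never from a script. Its argument "increments" is a list that holds one entry, the list of rows, each a list of 5 numbers: the gripper's target within -1 to 1 (fully open at 1, half-way at 0, shut at -1), then the shift along the tool's x, y, z scaled (see below), then the turn about the tool's z scaled (see below). In form: [[[gripper, tx, ty, tz, roll], ...]]. A call has 1 to 5 rows; each row is the pose to reach, as a shift and turn from the pose commanded when the call began, along the tool's axes at that moment, turning the shorter way round; what a row does not reach only later rows make up. The controller multiplies each number of a shift by 120 mm and each number of a turn by 360 degrees. A row lasts 1/8 s, in which the tool goes at most 62.5 mm and 10.7 degrees, less where a joint would pass 70% of its speed; a pose out of reach is approached as far as the arm can. A call with a number of a shift or a turn outside -1 to 1 is refused whole. A call with a gripper value outside its range is refused whole. The fingers move at their own pace and stop on an object; "squeeze" is the grip in N (left out, the last holds). Time passes only in rows, so rows that repeat a pose let the fingers close. It gives the time, the measured TCP pose, the force, the opening and the grip force at its end, in the units of the state.
- r.get_state(): the state, without advancing time (a new reading comes with each control period).
- capture(name): name is "scene" or "top"; returns the picture (420x560x3 uint8, red, green, blue); there is no depth.
- camera_model(name): a dict with "camera_matrix" (3x3 intrinsics, pixels), "rvec" (rotation vector, rad) and "tvec" (3), from world to camera coordinates, as OpenCV has them. Camera axes: x right, y down, z forward; pixel columns grow to the right and rows downward; lengths in m; the calibration is good to about 2 mm. A picture is of the moment at which its call begins. camera_model takes no time and is no camera call.
- job.close_job(): hands the job in; it is judged then, once.
The state is a dict: "time_s": time; "joints": joint angles; "qd": joint speeds; "joint_torque": joint torques, N m; "tcp_pos": TCP position; "eef_rot": TCP orientation; "contact_force": force on the tool from outside, world axes, zero at the start; "moment": the same for the moment, N m; "gripper_width": finger opening in m; "gripper_force": force on a finger pad.
Only numpy, scipy, OpenCV 4.12 (cv2) and the standard library are available. Lean on these libraries where they do the work, as an engineer would, in place of code of your own. Each camera call takes 0.05 s, during which the arm holds its last target. There are 200 camera calls.

## Working session

There is one attempt and no reset: what is moved stays moved. The work goes in short steps, Python scripts to look and compute and a tool call to move; the robot and the scene stay as the last step left them, time stands still between calls to the robot, and variables do not carry over. Pictures are saved under pics/ and viewed, at most 10 in all, crops included, and the job is handed in when it is done.

Besides the shell and the picture viewer there is one more tool, called after ">>>" in YAML: its name, and indented under it one key for each argument. drive_tool: Moves the arm, as the interface text tells. Its arguments: {"type":"object","properties":{"increments":{"type":"array"},"squeeze":{"type":"number"}},"required":["increments"]}

```bash
mkdir -p pics
python3 - <<'E'
from plant import r,capture,camera_model
import cv2
for n in("scene","top"):
    im=capture(n); cv2.imwrite(f"pics/{n}0.png",cv2.cvtColor(im,cv2.COLOR_RGB2BGR))
    m=camera_model(n); print(n,m)
print(r.get_state())
E
```

```text
scene {'camera_matrix': array([[501.49631883,   0.        , 282.00003974],
       [  0.        , 501.49631883, 210.39098491],
       [  0.        ,   0.        ,   1.        ]]), 'rvec': array([ 1.00316953,  2.51594114, -0.9386452 ]), 'tvec': array([ 0.42159135, -0.21103656,  1.44790006])}
top {'camera_matrix': array([[457.00856514,   0.        , 276.39867024],
       [  0.        , 457.00856514, 206.80203756],
       [  0.        ,   0.        ,   1.        ]]), 'rvec': array([ 2.11878669, -2.15513982,  0.23810131]), 'tvec': array([0.01056941, 0.62860455, 1.0495802 ])}
{'time_s': 0.1, 'joints': array([ 8.42296687e+01,  2.05874459e+01,  6.38140342e-01, -1.82562590e-02,
       -7.01369898e+01, -1.65081572e+01]), 'qd': array([-0.04014624, -0.0491183 ,  0.11711053,  0.0690708 ,  0.07334788,
        0.03231584]), 'joint_torque': array([-1.00820806e-03, -5.84162772e+01,  2.93750989e+01,  7.01544151e+00,
        1.02158601e-02, -4.71357362e-05]), 'tcp_pos': array([0.25572606, 0.62414433, 0.19700679]), 'eef_rot': array([ 1.79912385e+02, -8.06782615e-03, -2.22846983e+01]), 'contact_force': array([ 0.41504198,  0.43819733, -0.4716918 ]), 'moment': array([-0.04134999, -0.01462363, -0.02697045]), 'gripper_force': 0.0, 'gripper_width': 0.08752446827599265}
```

View pics/scene0.png

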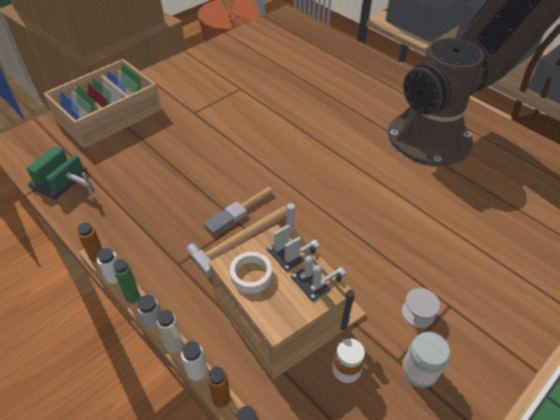

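View pics/top0.png

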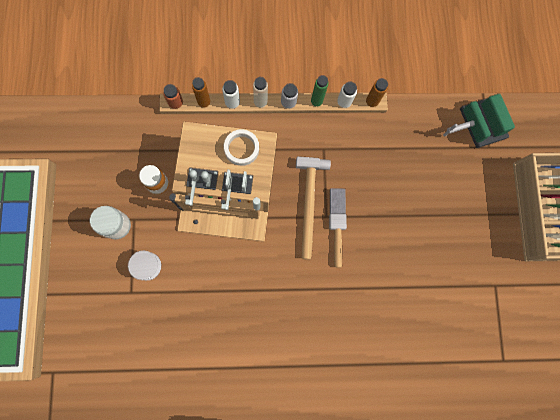

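The scene view shows the case near (280,290): pull post at about (290,215), dark hinge post at (347,310), tape roll at (251,272), the plate catch next to the pull, and the round catch near the hinge. The top view shows the case near (225,180). I'll zoom in on both.

Run:
```python
import cv2
a=cv2.imread("pics/scene0.png")[195:345,190:390]; cv2.imwrite("pics/s1.png",cv2.resize(a,None,fx=4,fy=4,interpolation=cv2.INTER_CUBIC))
a=cv2.imread("pics/top0.png")[110:285,80:310]; a=cv2.resize(a,None,fx=3.4,fy=3.4,interpolation=cv2.INTER_CUBIC);print(a.shape); cv2.imwrite("pics/t1.png",a)
```

```text
(595, 782, 3)
```

View pics/s1.png

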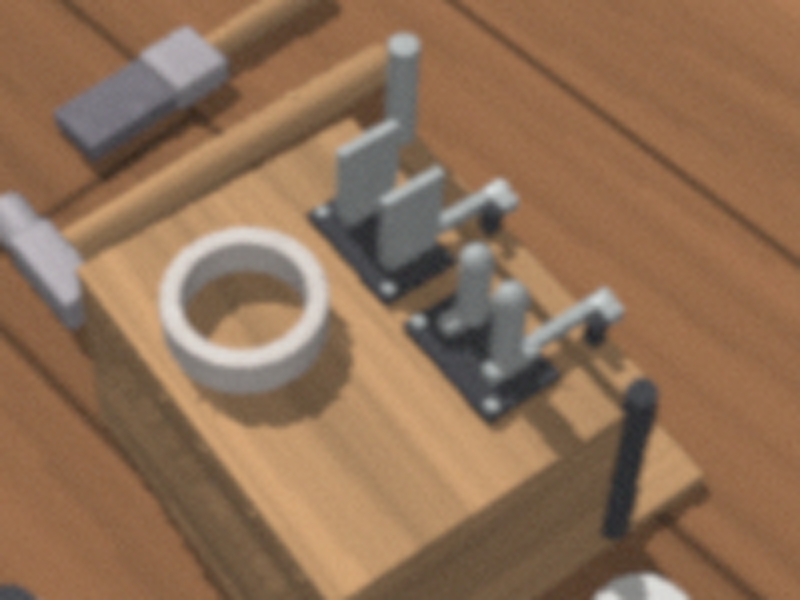

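View pics/t1.png

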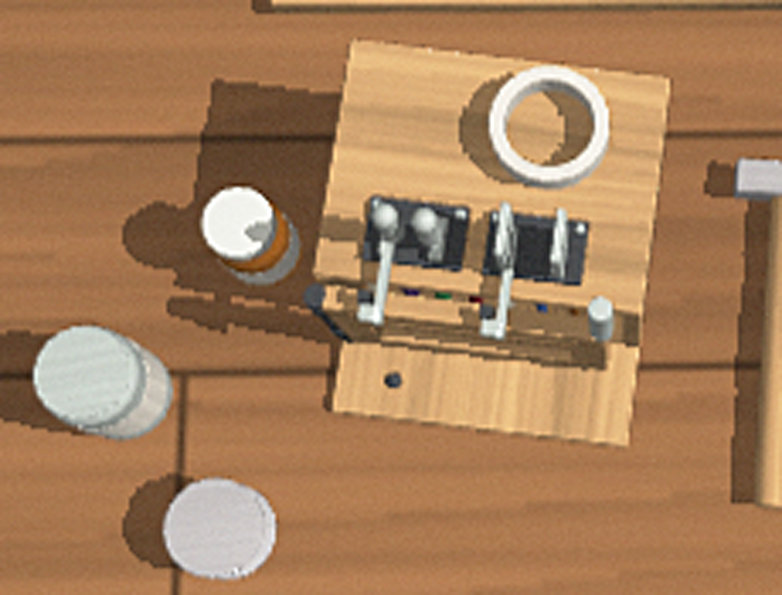

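The scene crop shows the pull post top at (405,42), plate top edges from (340,155) to (398,125) and (382,207) to (440,172), and dome tops at (475,250) and (510,288). The top crop shows deck back corners at (352,40) and (670,77), sill front corners at (332,410) and (628,444), and the pull post top at (600,302). I'll fit the case pose to these points.

```bash
cat > h.py <<'E'
import numpy as np,cv2
from plant import r,capture,camera_model
from scipy.optimize import least_squares
def proj(n,P):
    m=camera_model(n); return cv2.projectPoints(np.atleast_2d(np.float64(P)),m["rvec"],m["tvec"],m["camera_matrix"],None)[0][:,0]
def ray(n,uv,z):
    m=camera_model(n);R=cv2.Rodrigues(m["rvec"])[0];t=m["tvec"]
    d=R.T@np.linalg.solve(m["camera_matrix"],[*uv,1]);c=-R.T@t
    return c+d*(z-c[2])/d[2]
S=lambda u,v:(190+u/4,195+v/4)
T=lambda u,v:(80+u/3.4,110+v/3.4)
def Rz(a): c,s=np.cos(a),np.sin(a); return np.array([[c,-s,0],[s,c,0],[0,0,1]])
E
python3 - <<'E'
from h import *
# names->case coords function of (cf, cr) catch centre y
def pts(cf,cr):
    return [("scene",S(405,42),(-.09,-.085,.21)),("top",T(600,302),(-.09,-.085,.21)),
    ("scene",S(369,140),(-.045,cf-.019,.202)),("scene",S(411,190),(-.045,cf+.019,.202)),
    ("scene",S(475,254),(-.045,cr-.014,.199)),("scene",S(510,292),(-.045,cr+.014,.199)),
    ("top",T(385,214),(-.045,cr+.014,.199)),("top",T(426,219),(-.045,cr-.014,.199)),
    ("top",T(352,40),(.09,.11,.14)),("top",T(670,77),(.09,-.11,.14)),
    ("top",T(332,410),(-.15,.11,.01)),("top",T(628,444),(-.15,-.11,.01)),("scene",S(80,268),(.09,-.11,.14))]
for k in [(ray(n,uv,c[2]),c) for n,uv,c in pts(-.03,.05)]: print(k[0].round(3),k[1])
def f(p):
    o=[]
    for n,uv,c in pts(p[3],p[4]):
        o+=list(proj(n,Rz(p[2])@np.array(c)+[p[0],p[1],0])[0]-uv)
    return o
y0=None
for a0 in(0,1.57,-1.57,3.1):
    s=least_squares(f,[.3,.6,a0,-.03,.05],loss="soft_l1")
    if y0 is None or s.cost<y0.cost:y0=s
p=y0.x;print(p.round(4),np.degrees(p[2]));print(np.array(f(p)).reshape(-1,2).round(1).tolist())
w=lambda c:(Rz(p[2])@np.array(c)+[p[0],p[1],0]).round(4)
print("pull",w((-.09,-.085,.19)),"hinge",w((-.09,.105,.14)),"flat",w((-.045,p[3],.186)),"round",w((-.045,p[4],.186)))
Pi=lambda q:(Rz(-p[2])@(q-[p[0],p[1],0])).round(3)
for n,uv,z in [("tape",T(549,126),.164),("jar",T(238,222),.09),("tin",T(88,376),.1),("spool",T(220,527),.046),("hingepost",T(316,294),.20)]:
    q=ray("top",uv,z);print(n,q.round(3),Pi(q))
q=ray("scene",S(640,390),.2);print(q,Pi(q))
s=r.get_state();print(s["tcp_pos"],s["eef_rot"])
E
```

```text
[0.609 0.049 0.21 ] (-0.09, -0.085, 0.21)
[0.618 0.047 0.21 ] (-0.09, -0.085, 0.21)
[0.66  0.077 0.202] (-0.045, -0.049, 0.202)
[0.667 0.112 0.202] (-0.045, -0.011, 0.202)
[0.67  0.156 0.199] (-0.045, 0.036000000000000004, 0.199)
[0.673 0.182 0.199] (-0.045, 0.064, 0.199)
[0.678 0.181 0.199] (-0.045, 0.064, 0.199)
[0.675 0.155 0.199] (-0.045, 0.036000000000000004, 0.199)
[0.817 0.214 0.14 ] (0.09, 0.11, 0.14)
[ 0.788 -0.002  0.14 ] (0.09, -0.11, 0.14)
[0.581 0.246 0.01 ] (-0.15, 0.11, 0.01)
[0.553 0.029 0.01 ] (-0.15, -0.11, 0.01)
[0.783 0.003 0.14 ] (0.09, -0.11, 0.14)Traceback (most recent call last):
  File "<stdin>", line 18, in <module>
    return func(*args, **kwargs)
    result = trf(vector_fun.fun, vector_fun.jac, x0, f0, J0, lb, ub, ftol, xtol,
                 gtol, max_nfev, x_scale, loss_function, tr_solver,
                 tr_options.copy(), verbose, callback=callback_wrapped)
    return trf_no_bounds(
        fun, jac, x0, f0, J0, ftol, xtol, gtol, max_nfev, x_scale,
        loss_function, tr_solver, tr_options, verbose, callback=callback)
    J = jac(x)
    self._upda
[... 566 characters left out ...]
^^^
                             mf)
                             ^^^
    df = [f_eval - f0 for f_eval in f_evals]
                                    ^^^^^^^
    f = np.atleast_1d(self.fun(x, *self.args, **self.kwargs))
                      ~~~~~~~~^^^^^^^^^^^^^^^^^^^^^^^^^^^^^^
    return np.atleast_1d(self.fun(x))
                         ~~~~~~~~^^^
    return self.f(x, *self.args, **self.kwargs)
           ~~~~~~^^^^^^^^^^^^^^^^^^^^^^^^^^^^^^
  File "<stdin>", line 14, in f
  File "h.py", line 5, in proj
    m=camera_model(n); return cv2.projectPoints(np.atleast_2d(np.float64(P)),m["rvec"],m["tvec"],m["camera_matrix"],None)[0][:,0]
ValueError: time passes only in moves, steps and waits
```

camera_model has to be cached, so I'll do that.

```bash
sed -i 's/^def proj/M={n:camera_model(n) for n in("scene","top")}\ndef proj/; s/m=camera_model(n)/m=M[n]/' h.py
cat > fit.py <<'E'
from h import *
def pts(cf,cr):
    return [("scene",S(405,42),(-.09,-.085,.21)),("top",T(600,302),(-.09,-.085,.21)),
    ("scene",S(369,140),(-.045,cf-.019,.202)),("scene",S(411,190),(-.045,cf+.019,.202)),
    ("scene",S(475,254),(-.045,cr-.014,.199)),("scene",S(510,292),(-.045,cr+.014,.199)),
    ("top",T(385,214),(-.045,cr+.014,.199)),("top",T(426,219),(-.045,cr-.014,.199)),
    ("top",T(352,40),(.09,.11,.14)),("top",T(670,77),(.09,-.11,.14)),
    ("top",T(332,410),(-.15,.11,.01)),("top",T(628,444),(-.15,-.11,.01)),("scene",S(80,268),(.09,-.11,.14))]
def f(p):
    o=[]
    for n,uv,c in pts(p[3],p[4]):
        o+=list(proj(n,Rz(p[2])@np.array(c)+[p[0],p[1],0])[0]-uv)
    return o
s=least_squares(f,[.7,.12,-.1,-.03,.05],loss="soft_l1")
p=s.x;print(p.round(4),np.degrees(p[2]));print(np.array(f(p)).reshape(-1,2).round(1).tolist())
w=lambda c:(Rz(p[2])@np.array(c)+[p[0],p[1],0]).round(4)
print("pull",w((-.09,-.085,.19)),"hinge",w((-.09,.105,.14)),"flat",w((-.045,p[3],.186)),"round",w((-.045,p[4],.186)))
Pi=lambda q:(Rz(-p[2])@(q-[p[0],p[1],0])).round(3)
for n,uv,z in [("tape",T(549,126),.164),("jar",T(238,222),.09),("tin",T(88,376),.1),("spool",T(220,527),.046),("hingepost",T(316,294),.20)]:
    q=ray("top",uv,z);print(n,q.round(3),Pi(q))
q=ray("scene",S(640,390),.2);print(q,Pi(q))
s=r.get_state();print(s["tcp_pos"],s["eef_rot"])
E
python3 fit.py
```

```text
[ 0.713   0.1189 -0.1337 -0.0311  0.0441] -7.657968145838187
[[-1.9, 0.2], [0.0, 2.4], [-1.0, -0.1], [0.5, 0.3], [-1.7, 0.3], [-0.8, 1.2], [-0.8, 0.9], [0.2, 1.0], [-0.9, -0.0], [-0.1, 0.4], [-0.8, 0.9], [-0.3, 1.2], [-3.1, -0.3]]
pull [0.6124 0.0466 0.19  ] hinge [0.6378 0.2349 0.14  ] flat [0.6642 0.094  0.186 ] round [0.6742 0.1686 0.186 ]
tape [0.746 0.079 0.164] [ 0.038 -0.035  0.164]
jar [0.703 0.299 0.09 ] [-0.034  0.177  0.09 ]
tin [0.594 0.394 0.1  ] [-0.154  0.256  0.1  ]
spool [0.495 0.315 0.046] [-0.242  0.166  0.046]
hingepost [0.627 0.223 0.2  ] [-0.099  0.091  0.2  ]
[0.66991568 0.25596477 0.2       ] [-0.061  0.13   0.2  ]
[0.25572606 0.62414433 0.19700679] [ 1.79912385e+02 -8.06782615e-03 -2.22846983e+01]
```

The fit is consistent: yaw is about -7.7°, the round catch is at (0.674, 0.169), the flat catch at (0.664, 0.091) and the pull at (0.612, 0.047). I'll lift and move over to the round catch with the jaws at about 64 mm, so the fingers clear the neighbouring catch.

>>> drive_tool:
  increments:
    - [[0.45,0.4,0.2,-0.61,0],[0.45,0.933,0.4375,-0.61,0],[0.45,0.933,0.4375,-0.61,0]]

```text
time_s: 0.48
tcp_pos: [0.3411, 0.532, 0.2725]
eef_rot: [-179.9, 0.0, -22.3]
contact_force: [-0.7, 0.1, -0.4]
gripper_width: 0.0653
gripper_force: 0.0
```

>>> drive_tool:
  increments:
    - [[0.45,0.933,0.4375,0,0],[0.45,0.933,0.4375,0,0],[0.45,0.933,0.4375,0,0]]

```text
time_s: 0.85
tcp_pos: [0.4253, 0.4395, 0.2706]
eef_rot: [179.9, 0.0, -22.5]
contact_force: [-0.7, 0.8, -0.1]
gripper_width: 0.0635
gripper_force: 0.0
```

>>> drive_tool:
  increments:
    - [[0.45,0.933,0.4375,0,0],[0.45,0.933,0.4375,0,0],[0.45,0.933,0.4375,0,0]]

```text
time_s: 1.23
tcp_pos: [0.5085, 0.3492, 0.2701]
eef_rot: [179.9, 0.0, -22.5]
contact_force: [-0.7, -0.4, -0.4]
gripper_width: 0.0636
gripper_force: 0.0
```

>>> drive_tool:
  increments:
    - [[0.45,0.933,0.4375,0,0],[0.45,0.933,0.4375,0,0],[0.45,0.933,0.4375,0,0]]

```text
time_s: 1.6
tcp_pos: [0.592, 0.2587, 0.2697]
eef_rot: [179.9, 0.1, -22.5]
contact_force: [0.5, 1.0, -0.3]
gripper_width: 0.0635
gripper_force: 0.0
```

>>> drive_tool:
  increments:
    - [[0.45,0.933,0.4375,0,-0.0406],[0.45,0.933,0.4375,0,-0.0406],[0.45,0.933,0.4375,0,-0.0406],[0.45,0.933,0.4375,0,-0.0406]]

```text
time_s: 2.1
tcp_pos: [0.6739, 0.1706, 0.2702]
eef_rot: [180.0, 0.1, -7.7]
contact_force: [-0.0, 0.9, -0.8]
gripper_width: 0.0634
gripper_force: 0.0
```

```bash
cat > look.py <<'E'
import sys
from h import *
k=sys.argv[1]
a=cv2.cvtColor(capture("scene"),cv2.COLOR_RGB2BGR)[170:320,210:410]
b=cv2.cvtColor(capture("top"),cv2.COLOR_RGB2BGR)[130:280,110:310]
f=lambda i:cv2.resize(i,None,fx=4,fy=4,interpolation=cv2.INTER_CUBIC)
cv2.imwrite(f"pics/s{k}.png",f(a)); cv2.imwrite(f"pics/t{k}.png",f(b))
s=r.get_state(); print({q:np.round(s[q],4) for q in("time_s","joints","tcp_pos","eef_rot","gripper_width")})
E
python3 look.py 2
```

```text
{'time_s': np.float64(2.2), 'joints': array([ 3.02704e+01,  2.06539e+01,  1.02189e+01, -1.94000e-02,
       -7.95701e+01,  5.21574e+01]), 'tcp_pos': array([0.6736, 0.1712, 0.271 ]), 'eef_rot': array([-1.799881e+02,  1.580000e-02, -7.575700e+00]), 'gripper_width': np.float64(0.0636)}
```

View pics/s2.png

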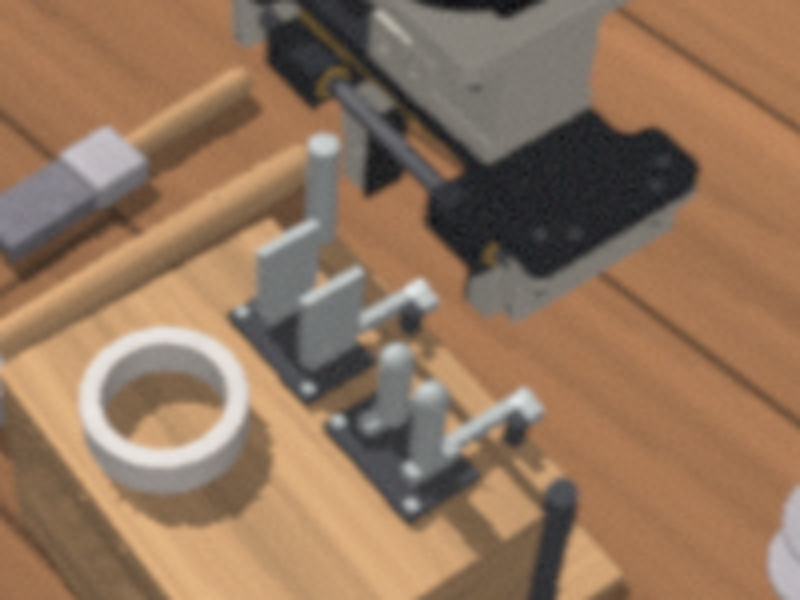

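The picture shows the gripper above and short of the catch, with fingertips near crop (375,190) and (490,305). The posts are clear at (397,355) and (430,392). I'll check these against the projected fingertips.

Run:
```python
from h import *
c=lambda P:((proj("scene",P)-[210,170])*4).round(0).tolist()
t=np.array([.6736,.1712,.2595]);R=Rz(np.radians(-7.6))
for y in(.0425,-.0425):
    print(y,c([t+R@np.array([dx,y,0]) for dx in(-.0095,.0095)]))
for y in(-.014,.014): print("post",c(np.array([.6736,.1712,.199])+R@np.array([0,y,0])))
print("mid",c([.674,.169,.199]))
```

```text
0.0425 [[502.0, 352.0], [467.0, 374.0]]
-0.0425 [[378.0, 225.0], [344.0, 244.0]]
post [[393.0, 358.0]]
post [[432.0, 399.0]]
mid [[408.0, 376.0]]
```

View pics/t2.png

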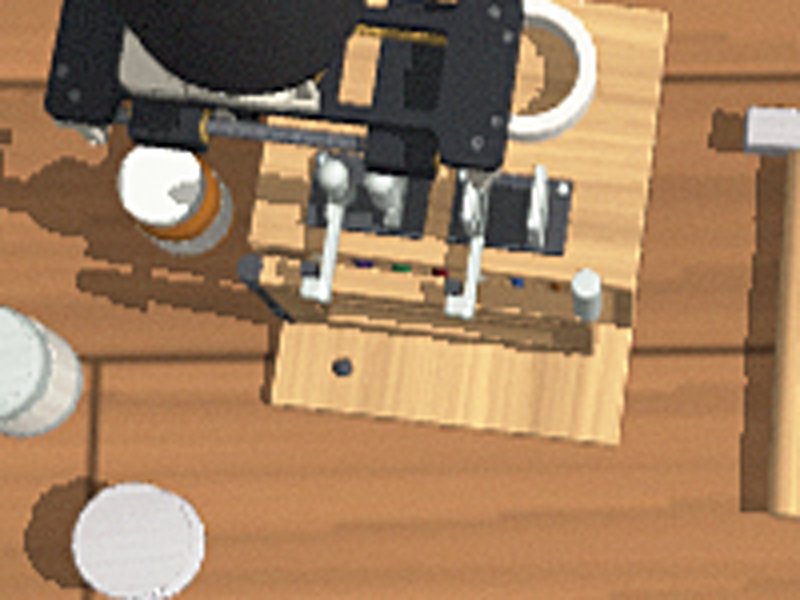

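Run:
```python
from h import *
o={"scene":[210,170],"top":[110,130]}
t=np.array([.6736,.1712,0]);R=Rz(np.radians(-7.6))
for n in o:
    print(n,"cam",(-cv2.Rodrigues(M[n]["rvec"])[0].T@M[n]["tvec"]).round(2))
    c=lambda P:((proj(n,P)-o[n])*4).round(0).astype(int).tolist()
    g=lambda x,y,z:t+R@np.array([x,y,z])
    print("body bottom",c([g(x,y,.326) for x in(-.039,.039) for y in(-.0965,.0965)]))
    print("tips inner",c([g(x,y,.26) for x in(-.01,.01) for y in(-.032,.032)]))
    print("tips outer",c([g(x,y,.26) for x in(-.01,.01) for y in(-.053,.053)]))
```

```text
scene cam [1.08 0.5  0.94]
body bottom [[362, 20], [667, 307], [216, 96], [513, 405]]
tips inner [[393, 239], [487, 334], [357, 259], [450, 357]]
tips outer [[364, 209], [519, 368], [328, 229], [482, 391]]
top cam [0.42 0.04 1.15]
body bottom [[509, 215], [92, 166], [530, 54], [121, 6]]
tips inner [[395, 175], [268, 160], [401, 137], [274, 122]]
tips outer [[437, 180], [226, 155], [442, 142], [232, 117]]
```

The catch posts agree with my estimate to about a pixel, but the visible fingers sit higher than projected. I'll lower to just above the posts and look again before engaging.

>>> drive_tool:
  increments:
    - [[0.45,0,0.015,0.15,0],[0.45,0,0.015,0.3,0],[0.45,0,0.015,0.3,0],[0.45,0,0.015,0.3,0]]

```text
time_s: 2.7
tcp_pos: [0.6742, 0.1677, 0.2351]
eef_rot: [180.0, -0.0, -7.6]
contact_force: [-1.1, 0.7, 0.3]
gripper_width: 0.0635
gripper_force: 0.0
```

Run:
```python
from h import *
s=r.get_state();t=s["tcp_pos"].copy();print(t,s["eef_rot"])
R=Rz(np.radians(s["eef_rot"][2]));z0=t[2]
im={}
for n,(x,y) in {"scene":(200,120),"top":(100,90)}.items():
    b=cv2.cvtColor(capture(n),cv2.COLOR_RGB2BGR)[y:y+200,x:x+200]
    b=cv2.resize(b,(400,400),interpolation=cv2.INTER_CUBIC) 
    for sy in(-1,1):
        q=np.array([[t[0],t[1],0]]+[0]*0)+np.array([R@np.array([0,sy*.0425,z]) for z in(z0-.011,z0+.008+.047)])
        u=((proj(n,q)-[x,y])*2)
        for k in u: cv2.circle(b,tuple(int(v) for v in k),3,(0,0,255),1)
    im[n]=b
cv2.imwrite("pics/c3.png",np.hstack([im["scene"],im["top"]]))
```

```text
[0.67424938 0.16772453 0.23509615] [ 1.79981353e+02 -6.76885036e-03 -7.64970747e+00]
```

View pics/c3.png

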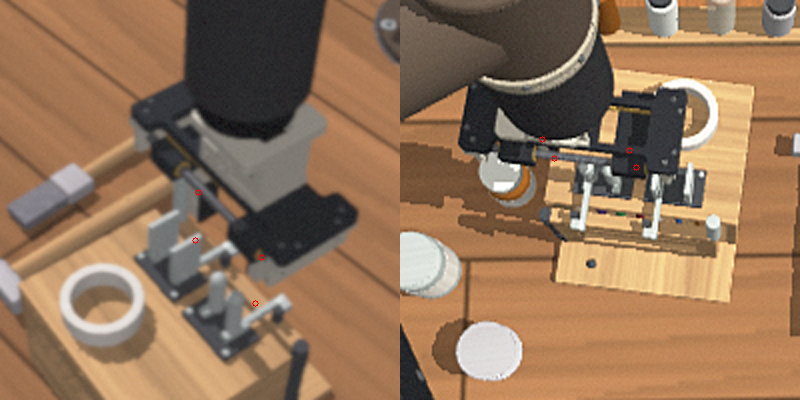

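The red circles mark the predicted tips (lower pair) and body bottom (upper pair). The drawn fingers sit around and just below the upper pair, clear of the posts. I'll go down gently, watching the force.

>>> drive_tool:
  increments:
    - [[0.45,0,-0.01,0.07,0],[0.45,0,-0.01,0.14,0],[0.45,0,-0.01,0.2,0],[0.45,0,-0.01,0.25,0],[0.45,0,-0.01,0.25,0]]

```text
time_s: 3.42
tcp_pos: [0.674, 0.1688, 0.2043]
eef_rot: [180.0, 0.1, -7.7]
contact_force: [0.2, -0.1, -0.1]
gripper_width: 0.0634
gripper_force: 0.0
```

>>> drive_tool:
  increments:
    - [[0.45,0,0,0.06,0],[0.45,0,0,0.12,0],[0.45,0,0,0.18,0],[0.45,0,0,0.225,0],[0.45,0,0,0.225,0]]

```text
time_s: 4.05
tcp_pos: [0.674, 0.1688, 0.1774]
eef_rot: [180.0, 0.0, -7.7]
contact_force: [1.2, 0.1, 0.1]
gripper_width: 0.0635
gripper_force: 0.0
```

Run:
```python
from h import *
s=r.get_state();t=s["tcp_pos"];print(t,s["contact_force"])
R=Rz(np.radians(s["eef_rot"][2]))
for n,(x,y) in {"scene":(260,195)}.items():
    b=cv2.cvtColor(capture(n),cv2.COLOR_RGB2BGR)[y:y+120,x:x+150]
    b=cv2.resize(b,None,fx=5,fy=5,interpolation=cv2.INTER_CUBIC)
    cv2.imwrite("pics/c4.png",b)
    print(((proj(n,[t+R@np.array([0,sy*.0425,z]) for sy in(-1,1) for z in(-.011,.055)])-[x,y])*5).round())
```

```text
[0.67403274 0.16879031 0.17738778] [1.16531596 0.08268617 0.10545089]
[[186. 320.]
 [192. 212.]
 [328. 475.]
 [343. 371.]]
```

View pics/c4.png

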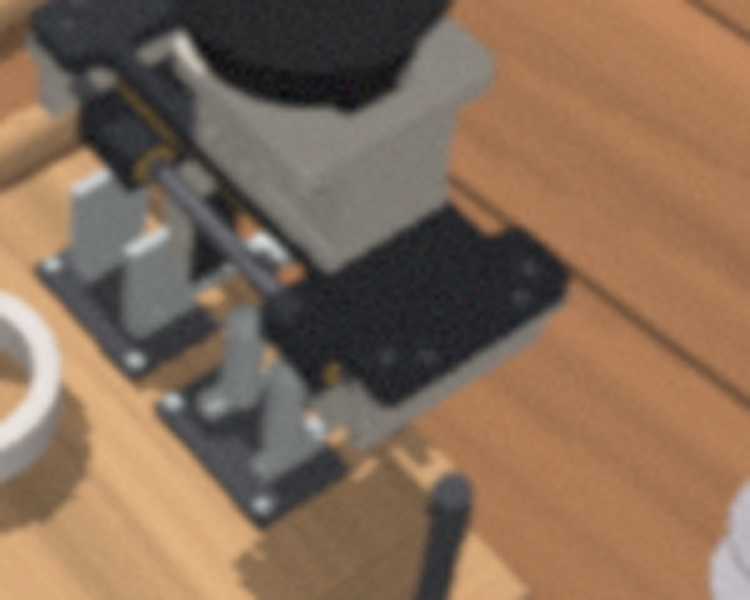

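The gripper straddles the posts without contact, and the drawn body and fingers look high. I'll triangulate a body corner from the earlier pair of pictures to settle how high.

Run:
```python
from h import *
def tri(a,b):
    P=[M[n]["camera_matrix"]@np.hstack([cv2.Rodrigues(M[n]["rvec"])[0],np.reshape(M[n]["tvec"],(3,1))]) for n in("scene","top")]
    X=cv2.triangulatePoints(*P,np.float64(a),np.float64(b))[:,0];X=X[:3]/X[3]
    return X,(proj("scene",X)[0]-a).round(1),(proj("top",X)[0]-b).round(1)
t=np.array([.6742,.1677,.2351]);R=Rz(np.radians(7.65))
for a,b in [((378,225),(131,165)),((297,163),(241,177)),((334,248),(150,166))]:
    X,e,g=tri(a,b);print(X.round(3),"rel tool",(R@(X-t)).round(3),e,g)
# plane check: near end of body in scene at several z
```

```text
[0.647 0.264 0.371] rel tool [-0.04   0.092  0.136] [-0.4 -0. ] [-0.3  0.2]
[0.627 0.074 0.353] rel tool [-0.034 -0.1    0.118] [-0.6 -0.1] [-0.6  0.5]
[0.676 0.232 0.306] rel tool [-0.007  0.064  0.071] [9.9 1.1] [ 7.9 -6.2]
```

The body corners come out at ±96 mm and -40 mm about the tool axis, as specified, so the gripper is centred. I'll close gently and let touch tell whether the pads meet the posts at about 44 mm.

>>> drive_tool:
  increments:
    - [[0.1,0,0,0,0],[0.1,0,0,0,0],[0.1,0,0,0,0],[-0.1,0,0,0,0],[-0.1,0,0,0,0]]
  squeeze: 8

```text
time_s: 4.72
tcp_pos: [0.6743, 0.1689, 0.1781]
eef_rot: [-180.0, -0.0, -7.7]
contact_force: [0.2, -0.3, 0.3]
gripper_width: 0.0404
gripper_force: 0.0
```

The jaws are at 40 mm with no force, so the pads aren't on the posts. I'll difference this frame against the last one to see which pixels moved.

Run:
```python
from h import *
b=cv2.cvtColor(capture("scene"),cv2.COLOR_RGB2BGR);cv2.imwrite("pics/raw_s5.png",b)
cv2.imwrite("pics/raw_t5.png",cv2.cvtColor(capture("top"),cv2.COLOR_RGB2BGR))
c=b[195:315,260:410].astype(float)
a=cv2.resize(cv2.imread("pics/c4.png"),(150,120),interpolation=cv2.INTER_AREA).astype(float)
d=cv2.blur(np.abs(a-c).max(2),(3,3))
for y in range(24,108,3): print(195+y,"".join("%3d"%min(99,d[y,x]) for x in range(10,100,3)))
print("cols from",270,"step 3")
t=r.get_state()["tcp_pos"];R=Rz(np.radians(-7.65))
for h in(-.011,.02,.05): print(h,proj("scene",[t+R@np.array([0,s*w,h]) for s in(-1,1) for w in (.02,.041)]).round(0).tolist())
```

```text
219   4  8 72 50  9  4  3  3  4  2  2  2  2  2  2  2  2  2  2  3  5  1  1  2  2  2  2  2  2  3
222   2  4 47 35  3  3  3  6  8  6  4  2  1  2  3  2  1  1  1  3  2  2  2  3  1  2  2  2  2  2
225   2  2  9 24  3  4 12 33 20 18  5  3  3  2  2  2  2  1  2  2  3  1  2  2  1  1  2  1  1  1
228   1  3  2  4  7  9 40 21 25 48 33 10  3  2  1  3  3  4  3  2  2  1  1  2  2  2  2  2  1  2
231   2  1  2  1  8  8 46 36 40 40 50 16  7  2  3  3  2  2  2  2  2  2  2  2  2  1  2  1  2  2
234   2  2  2  2  2 12 69 52 25  4 19 75 35  4  5  2  1  2  2  2  2  2  1  1  2  3  4  4  2  2
237   2  2  2  2  3  2 23 35 26 16  6 48 38 26 12  5  2  3  1  2  2  1  2  3  2  3  8  6  3  3
240   2  1  2  2  2  2  3  4 54 33 20  6 27 99 35  7  2  2  2  2  2  2  2  3  9  4  5  4  3  6
243   2  2  2  3  2  3  2  3 11 18 70 11  7 86 48 32 10  2  2  2  2  2  6  5  4  4  4  2  4  6
246   3  2  1  2  3  2  1  2  5 27 84 26 12  9 18 74 42  8  4  2  4  6  4  3  4  5  4  5  2  3
249   2  2  1  1  3  1  1  2  2 26 63 45 74 33 35 64 99 31  7  9  3  4  4  4  4  4  5  2  5  6
252   2  3  2  2  3  2  2  2  2  9 23 99 81 66 37 40 29
[... 1092 characters left out ...]
  2  2  2  2  2  2  2  2  2  1  1  3  3  6  2  2  2  3 12  3  3  3  2  2  2  2  2  2  2
291   1  2  2  2  2  1  1  1  1  3  2  2  2  2  2  2  3  2  3  2  2  1  3  2  2  2  2  2  2  1
294   2  2  1  1  2  1  2  2  1  1  2  2  2  2  2  2  3  3  2  2  1  2  2  2  3  3  3  2  2  2
297   3  2  2  1  2  1  2  2  1  2  1  1  2  2  4  3  3  3  1  2  2  2  2  2  1  2  3  2  2  2
300   2  2  2  1  2  2  1  2  1  1  1  1  2  2  3  2  3  3  2  1  2  2  2  2  2  2  3  3  2  2
cols from 270 step 3
-0.011 [[304.0, 267.0], [298.0, 259.0], [318.0, 281.0], [325.0, 289.0]]
0.02 [[305.0, 257.0], [298.0, 250.0], [319.0, 272.0], [326.0, 280.0]]
0.05 [[306.0, 247.0], [299.0, 240.0], [320.0, 262.0], [328.0, 270.0]]
```

>>> drive_tool:
  increments:
    - [[0.45,0,0,0,0],[0.45,0,0,0,0],[0.45,0,0,0,0]]

```text
time_s: 5.2
tcp_pos: [0.6743, 0.1689, 0.1781]
eef_rot: [180.0, 0.0, -7.7]
contact_force: [0.1, -0.1, 0.1]
gripper_width: 0.0617
gripper_force: 0.0
```

Run:
```python
from h import *
out=[]
for n,box in(("scene",(210,290,270,345)),("top",(130,225,125,230))):
    b=cv2.cvtColor(capture(n),cv2.COLOR_RGB2BGR);cv2.imwrite(f"pics/raw_{n[0]}6.png",b)
    a=cv2.imread(f"pics/raw_{n[0]}5.png")
    y0,y1,x0,x1=box
    f=lambda i:cv2.resize(i[y0:y1,x0:x1],(400,int(400*(y1-y0)/(x1-x0))),interpolation=cv2.INTER_CUBIC)[:300]
    d=np.abs(a.astype(float)-b).max(2); 
    pad=lambda i:cv2.copyMakeBorder(i,0,300-i.shape[0],0,0,cv2.BORDER_CONSTANT)
    out.append(np.vstack([pad(f(b)),pad(f(a))]))
    t=r.get_state()["tcp_pos"];R=Rz(np.radians(-7.65))
    k=400/(x1-x0)
    print(n,"closed tips inner/outer:",((proj(n,[t+R@np.array([0,s*w,-.011]) for s in(-1,1) for w in (.02,.041)])-[x0,y0])*k).round(0).tolist())
    print("posts z.199",((proj(n,[t*[1,1,0]+R@np.array([0,s*.014,.199]) for s in(-1,1)])-[x0,y0])*k).round(0).tolist())
cv2.imwrite("pics/c7.png",np.hstack(out))
```

```text
scene closed tips inner/outer: [[183.0, 303.0], [147.0, 263.0], [254.0, 381.0], [293.0, 423.0]]
posts z.199 [[198.0, 261.0], [250.0, 316.0]]
top closed tips inner/outer: [[323.0, 188.0], [359.0, 192.0], [254.0, 180.0], [218.0, 176.0]]
posts z.199 [[306.0, 173.0], [256.0, 167.0]]
```

View pics/c7.png

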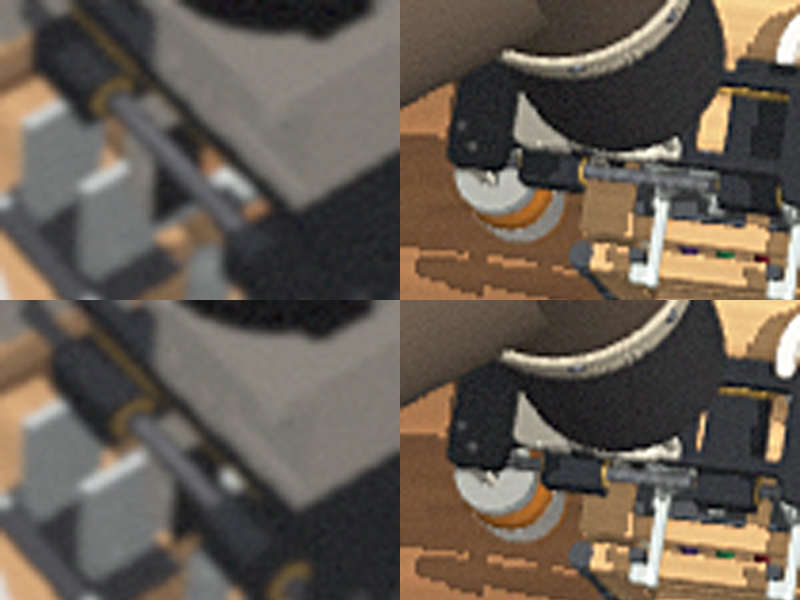

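Run:
```python
from h import *
a,b=[cv2.imread(f"pics/raw_t{i}.png").astype(float) for i in(5,6)]
d=np.abs(a-b).max(2)
for y in range(160,192,1): print(y,"".join("%3d"%min(99,d[y,x]) for x in range(150,230,2)))
t=r.get_state()["tcp_pos"];R=Rz(np.radians(-7.65))
for w0 in(.0202,.031):
  for x in(-.0095,.0095): print(w0,x,proj("top",[t+R@np.array([x,s*w,-.011]) for s in(-1,1) for w in (w0,w0+.021)]).round(0).tolist())
```

```text
160   6  3  5  2  6  3  9  6  9  5  5  8 11  6  7 14  8  4 14 11 15  4 10  5  6  6  7  2 99 99 99 17  2  6  6  5 99 99 70  5
161   9  5  4  2  1  4  3 13  3 12  7  7  7  4  6  2  5  5 11  4  7  3  4  7  2  7  9 11 99 99 99 19  2  6  4 11 99 99 33  5
162   4  4  1  4  2  3  4  7  9 12  5  7  7  8  1  6  1  7  2  4  9  3  9  4  4  3  1 15 99 99 99 10  8  8  2  7 99 99  5  3
163   7  6  5  5  5  2  5  6 11  9  8  2  7  3  8  2 13  5  9  5  9  4  8  6 13 11  7 17 99 99 99  9 10  3  2 14 99 99 27  6
164   5  3  2  3  1  6  2  5  4  8 17  5 11  3  8  4  8  5  4  5 10  6  2  4 11  7  6 32 99 99 99  6  8  2  6  8 99 99  8  3
165   4  6  5  1  3  5  5  2  4  4  9  4  6  2  2  2  9  6 10  4  3  5  2  9 15  4  5 63 99 99 99  4  5  3 13 22 99 99 36  3
166   8  4  6  3  1  7  2  1  1  2  7  4  4 12  7  6 10  9  2 16  6  7  9  3  8  3  3 99 99 99 50  6  4  3  4 19 99 99 37  7
167   3 11  5  3  1  3  2  3  5  5  3  4  6  8 14 11  4  6 12  4  3  6  2  3  3  4  2 99 99 99 32  1  4  1 10 28 99 99 26  4
168  13  5  9  1 13 13  1  2  5  2  1  7  4 12  7  8  5  3  5  6  3  4  3  4  8  2  6 99 99 99 12  3
[... 2515 characters left out ...]
  8  4  2
189   6 10  4  3  5  4  5  4  3  5  7  3  2  4  2  4  7  1  9  0  3  3 10  3  2  8  4  8  2  1  5  5  2  4  3  5  4  3  3  8
190   2  5  5  3  0  1  1  5  2  5  9  6  8  2  5  4  2  1  2  3  6  2  1  3  2  2  4  2  7  2  4  4  1  3  2  4  4  2  4  4
191   2  2  5  3  1  9  2  4  8  1  4  4  2  6  3  3  2  5  4  2  4  2  2  1  3  3  3  3  2  6  4  2  2  6  4  1  6  8  4  2
0.0202 -0.0095 [[209.0, 184.0], [219.0, 185.0], [191.0, 181.0], [182.0, 180.0]]
0.0202 0.0095 [[211.0, 175.0], [220.0, 176.0], [192.0, 173.0], [183.0, 172.0]]
0.031 -0.0095 [[214.0, 184.0], [224.0, 185.0], [186.0, 181.0], [177.0, 180.0]]
0.031 0.0095 [[215.0, 176.0], [225.0, 177.0], [187.0, 173.0], [178.0, 171.0]]
```

The pictures are inconclusive, because the catch and the body hide the fingertips. The last close stopped at its own target, and the posts only resist through friction, so zero force there proves nothing. Closing all the way settles it: if the posts are between the pads, the jaws stop at 24 mm with force.

>>> drive_tool:
  increments:
    - [[-1,0,0,0,0],[-1,0,0,0,0],[-1,0,0,0,0],[-1,0,0,0,0],[-1,0,0,0,0]]
  squeeze: 15

```text
time_s: 5.92
tcp_pos: [0.6743, 0.1689, 0.178]
eef_rot: [180.0, 0.0, -7.7]
contact_force: [-0.2, 0.3, -0.4]
gripper_width: 0.0188
gripper_force: 0.0
```

The jaws passed 24 mm freely, so the real fingertips are above the post tops, as the pictures hinted. I'll reopen and go lower in small steps, testing the grip at each one.

>>> drive_tool:
  increments:
    - [[0.45,0,0,0,0],[0.45,0,0,0,0],[0.45,0,0,0,0],[0.45,0,0,0,0],[0.45,0,0,0,0]]

```text
time_s: 6.55
tcp_pos: [0.6743, 0.1689, 0.1781]
eef_rot: [180.0, 0.0, -7.7]
contact_force: [-0.1, 0.6, 0.4]
gripper_width: 0.0612
gripper_force: 0.0
```

>>> drive_tool:
  increments:
    - [[0.45,0,0,0.02,0],[0.45,0,0,0.04,0],[0.45,0,0,0.06,0],[0.45,0,0,0.08,0],[0.45,0,0,0.08,0]]

```text
time_s: 7.18
tcp_pos: [0.6742, 0.1688, 0.1681]
eef_rot: [180.0, 0.0, -7.7]
contact_force: [-0.3, -0.3, -1.2]
gripper_width: 0.0635
gripper_force: 0.0
```

>>> drive_tool:
  increments:
    - [[-0.2,0,0,0,0],[-0.2,0,0,0,0],[-0.2,0,0,0,0],[-0.2,0,0,0,0],[-0.2,0,0,0,0]]
  squeeze: 4

```text
time_s: 7.8
tcp_pos: [0.6746, 0.1697, 0.1686]
eef_rot: [-179.9, -0.0, -7.6]
contact_force: [0.5, 3.9, 0.0]
gripper_width: 0.0351
gripper_force: 2.3
```

The pads now touch at TCP z = 0.168, so the real tips are roughly 35–45 mm higher than stated, and the body with them. I'll open, go lower in steps while watching the force, and shift about 1 mm towards the side that pushed.

>>> drive_tool:
  increments:
    - [[0.45,0,0,0,0],[0.45,0,0,0,0],[0.45,0,-0.01,0,0],[0.45,0,-0.01,0.05,0],[0.45,0,-0.01,0.08,0]]

```text
time_s: 8.43
tcp_pos: [0.6742, 0.1698, 0.1581]
eef_rot: [180.0, 0.0, -7.7]
contact_force: [-0.2, -0.4, -0.2]
gripper_width: 0.0633
gripper_force: 0.0
```

>>> drive_tool:
  increments:
    - [[0.45,0,0,0.03,0],[0.45,0,0,0.06,0],[0.45,0,0,0.09,0],[0.45,0,0,0.09,0]]

```text
time_s: 8.93
tcp_pos: [0.6743, 0.17, 0.1476]
eef_rot: [180.0, 0.0, -7.7]
contact_force: [-1.0, -0.1, 0.3]
gripper_width: 0.0635
gripper_force: 0.0
```

TCP 0.1476 would put the stated tips below the deck, and there's no contact, so the shorter tool is confirmed. The overlap with the posts is now about 25 mm, so I'll squeeze.

>>> drive_tool:
  increments:
    - [[-1,0,0,0,0],[-1,0,0,0,0],[-1,0,0,0,0],[-1,0,0,0,0],[-1,0,0,0,0]]
  squeeze: 15

```text
time_s: 9.55
tcp_pos: [0.6747, 0.1705, 0.1484]
eef_rot: [-180.0, -0.0, -7.6]
contact_force: [-1.1, 1.9, 1.3]
gripper_width: 0.0226
gripper_force: 15.0
```

>>> drive_tool:
  increments:
    - [[-1,0,0,0,0],[-1,0,0,0,0],[-1,0,0,0,0]]
  squeeze: 25

```text
time_s: 9.93
tcp_pos: [0.6747, 0.1704, 0.1485]
eef_rot: [-180.0, -0.0, -7.7]
contact_force: [-1.1, 3.2, 3.7]
gripper_width: 0.0218
gripper_force: 25.0
```

The round catch holds at about 22–23 mm under 25 N, so it's home. I'll open, lift, move 79 mm along the case to the flat catch, and lower.

>>> drive_tool:
  increments:
    - [[0.45,0,0,0,0],[0.45,0,0,0,0],[0.45,0,0,0,0],[0.45,0,0,-0.2,0],[0.45,0,0,-0.4,0]]

```text
time_s: 10.55
tcp_pos: [0.6742, 0.1696, 0.1961]
eef_rot: [179.9, 0.1, -7.7]
contact_force: [1.0, -0.1, -0.1]
gripper_width: 0.0625
gripper_force: 0.0
```

>>> drive_tool:
  increments:
    - [[0.45,0,0.3,-0.05,0],[0.45,0,0.655,-0.05,0],[0.45,0,0.655,-0.05,0]]

```text
time_s: 10.92
tcp_pos: [0.6635, 0.0895, 0.2024]
eef_rot: [180.0, 0.0, -7.8]
contact_force: [-0.4, 0.2, 0.7]
gripper_width: 0.0631
gripper_force: 0.0
```

Run:
```python
from h import *
b=cv2.cvtColor(capture("scene"),cv2.COLOR_RGB2BGR);cv2.imwrite("pics/raw_s8.png",b)
c=cv2.cvtColor(capture("top"),cv2.COLOR_RGB2BGR);cv2.imwrite("pics/raw_t8.png",c)
g=b[225:305,255:355];g=cv2.resize(g,(500,400),interpolation=cv2.INTER_CUBIC)
h=c[130:230,125:200];h=cv2.resize(h,(300,400),interpolation=cv2.INTER_CUBIC)
cv2.imwrite("pics/c8.png",np.hstack([g,h]))
```

```text
(no output)
```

View pics/c8.png

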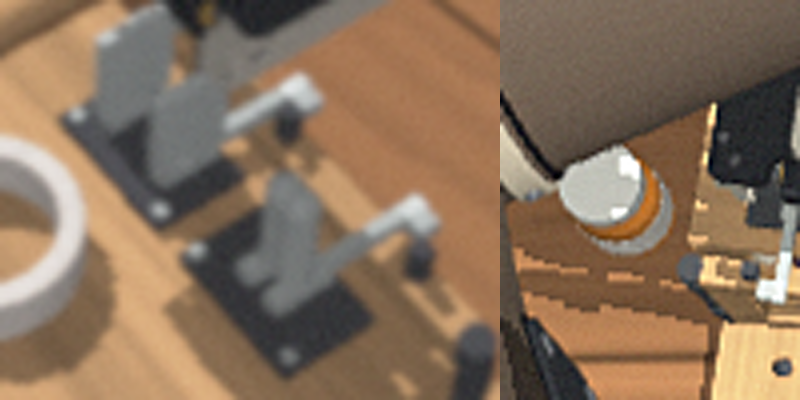

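The round posts now stand together at crop (290,200), so that catch is fully squeezed. The plates are still apart, under the gripper. I'll lower onto the flat catch.

>>> drive_tool:
  increments:
    - [[0.45,0,-0.015,0.08,0],[0.45,0,-0.015,0.16,0],[0.45,0,-0.015,0.22,0],[0.45,0,-0.015,0.26,0],[0.45,0,-0.015,0.26,0]]

```text
time_s: 11.65
tcp_pos: [0.6641, 0.094, 0.1703]
eef_rot: [180.0, 0.0, -7.7]
contact_force: [-0.4, -0.3, 0.2]
gripper_width: 0.0637
gripper_force: 0.0
```

>>> drive_tool:
  increments:
    - [[0.45,0,0,0.06,0],[0.45,0,0,0.12,0],[0.45,0,0,0.17,0],[0.45,0,0,0.22,0],[0.45,0,0,0.22,0]]

```text
time_s: 12.28
tcp_pos: [0.6639, 0.0938, 0.1438]
eef_rot: [180.0, 0.1, -7.7]
contact_force: [-0.0, 0.3, 0.0]
gripper_width: 0.0636
gripper_force: 0.0
```

>>> drive_tool:
  increments:
    - [[-1,0,0,0,0],[-1,0,0,0,0],[-1,0,0,0,0],[-1,0,0,0,0],[-1,0,0,0,0]]
  squeeze: 15

```text
time_s: 12.9
tcp_pos: [0.664, 0.0913, 0.1449]
eef_rot: [179.8, 0.0, -7.7]
contact_force: [-0.6, -11.0, 2.3]
gripper_width: 0.0235
gripper_force: 15.0
```

>>> drive_tool:
  increments:
    - [[-1,0,0,0,0],[-1,0,0,0,0],[-1,0,0,0,0]]
  squeeze: 25

```text
time_s: 13.28
tcp_pos: [0.664, 0.0913, 0.145]
eef_rot: [179.8, 0.0, -7.7]
contact_force: [0.4, -10.4, 1.3]
gripper_width: 0.0229
gripper_force: 25.0
```

The flat catch is home too (23 mm at 25 N). I'll release, lift, turn 90° so the jaws close along the swing direction, and move over the pull post at (0.6125, 0.047).

>>> drive_tool:
  increments:
    - [[0.3,0,0,0,0],[0.3,0,0,0,0],[0.3,0,0,0,0],[0.3,0,0,-0.25,0],[0.3,0,0,-0.48,0]]

```text
time_s: 13.9
tcp_pos: [0.6642, 0.0943, 0.2027]
eef_rot: [180.0, 0.0, -7.6]
contact_force: [0.7, -0.6, 0.3]
gripper_width: 0.0564
gripper_force: 0.0
```

>>> drive_tool:
  increments:
    - [[0.3,-0.37,0.44,-0.05,0.25],[0.3,-0.37,0.44,-0.05,0.25],[0.3,-0.37,0.44,-0.05,0.25],[0.3,-0.37,0.44,-0.05,0.25],[0.3,-0.37,0.44,-0.05,0.25]]

```text
time_s: 14.52
tcp_pos: [0.6132, 0.048, 0.2082]
eef_rot: [-180.0, 0.0, -61.7]
contact_force: [0.5, 0.0, 1.2]
gripper_width: 0.0567
gripper_force: 0.0
```

>>> drive_tool:
  increments:
    - [[0.3,0,0,0,0.105],[0.3,0,0,0,0.105],[0.3,0,0,0,0.105],[0.3,0,0,0,0.105],[0.3,0,0,0,0.105]]

```text
time_s: 15.15
tcp_pos: [0.6132, 0.0479, 0.2081]
eef_rot: [-180.0, 0.0, -99.1]
contact_force: [0.4, 0.3, 0.1]
gripper_width: 0.0571
gripper_force: 0.0
```

>>> drive_tool:
  increments:
    - [[0.3,0,0,0.1,0],[0.3,0,0,0.2,0],[0.3,0,0,0.28,0],[0.3,0,0,0.35,0],[0.3,0,0,0.35,0]]

```text
time_s: 15.78
tcp_pos: [0.6128, 0.0474, 0.1651]
eef_rot: [179.9, -0.0, -99.2]
contact_force: [-0.2, 0.2, -0.7]
gripper_width: 0.057
gripper_force: 0.0
```

>>> drive_tool:
  increments:
    - [[0.3,0,0,0.07,0],[0.3,0,0,0.14,0],[0.3,0,0,0.2,0],[0.3,0,0,0.25,0],[0.3,0,0,0.25,0]]

```text
time_s: 16.4
tcp_pos: [0.6129, 0.0474, 0.1355]
eef_rot: [180.0, -0.0, -99.2]
contact_force: [0.3, -0.3, 0.1]
gripper_width: 0.057
gripper_force: 0.0
```

>>> drive_tool:
  increments:
    - [[-1,0,0,0,0],[-1,0,0,0,0],[-1,0,0,0,0],[-1,0,0,0,0],[-1,0,0,0,0]]
  squeeze: 20

```text
time_s: 17.02
tcp_pos: [0.6132, 0.0475, 0.1362]
eef_rot: [-180.0, 0.0, -99.2]
contact_force: [-0.0, -0.4, 0.7]
gripper_width: 0.0154
gripper_force: 20.0
```

The post is gripped at 15.4 mm with hardly any side force. I'll swing the gate along its 190 mm arc, turning the tool with it, 20° per call.

>>> drive_tool:
  increments:
    - [[-1,-0.001,0.11,0,0.007],[-1,-0.01,0.221,0,0.018],[-1,-0.026,0.33,0,0.029],[-1,-0.05,0.438,0,0.04],[-1,-0.081,0.544,0,0.0514]]
  squeeze: 35

```text
time_s: 17.65
tcp_pos: [0.5505, 0.0679, 0.1361]
eef_rot: [-180.0, 0.1, -117.8]
contact_force: [3.9, 1.5, -1.1]
gripper_width: 0.0152
gripper_force: 35.0
```

>>> drive_tool:
  increments:
    - [[-1,-0.004,0.11,0,0.011],[-1,-0.0155,0.22,0,0.022],[-1,-0.0345,0.329,0,0.033],[-1,-0.061,0.4365,0,0.0445],[-1,-0.0955,0.5415,0,0.0556]]

```text
time_s: 18.27
tcp_pos: [0.4988, 0.108, 0.1362]
eef_rot: [-179.9, 0.1, -137.9]
contact_force: [5.4, -1.5, -4.2]
gripper_width: 0.0152
gripper_force: 35.0
```

>>> drive_tool:
  increments:
    - [[-1,-0.004,0.11,0,0.011],[-1,-0.0155,0.22,0,0.022],[-1,-0.0345,0.329,0,0.033],[-1,-0.061,0.4365,0,0.0445],[-1,-0.0955,0.5415,0,0.0556]]

```text
time_s: 18.9
tcp_pos: [0.4634, 0.1641, 0.1361]
eef_rot: [-180.0, 0.1, -157.9]
contact_force: [6.4, -1.1, -5.6]
gripper_width: 0.0158
gripper_force: 35.0
```

That's past the detent, at about 60°. The last 30° follow.

>>> drive_tool:
  increments:
    - [[-1,-0.004,0.11,0,0.011],[-1,-0.0155,0.22,0,0.022],[-1,-0.0345,0.329,0,0.033],[-1,-0.061,0.4365,0,0.0445],[-1,-0.0955,0.5415,0,0.0556]]

```text
time_s: 19.52
tcp_pos: [0.4493, 0.2281, 0.1361]
eef_rot: [-180.0, 0.1, -177.9]
contact_force: [6.2, -3.3, -4.0]
gripper_width: 0.0153
gripper_force: 35.0
```

>>> drive_tool:
  increments:
    - [[-1,-0.004,0.11,0,0.011],[-1,-0.0155,0.22,0,0.022],[-1,-0.024,0.275,0,0.0278],[-1,-0.024,0.275,0,0.0278],[-1,-0.024,0.275,0,0.0278]]

```text
time_s: 20.15
tcp_pos: [0.4508, 0.2605, 0.1361]
eef_rot: [-180.0, 0.0, 172.3]
contact_force: [4.8, -4.5, -1.5]
gripper_width: 0.0155
gripper_force: 35.0
```

Run:
```python
from h import *
import time
s=r.get_state();t=s["tcp_pos"]
v=t[:2]-[.6385,.2358]; R=Rz(np.radians(7.65))[:2,:2]; c=R@v
print("r",np.hypot(*v),"angle",np.degrees(np.arctan2(-c[0],-c[1])))
print({k:np.round(s[k],3) for k in("time_s","tcp_pos","joints","qd","contact_force","gripper_width","gripper_force")})
a=cv2.imread("pics/top0.png").astype(float);b=cv2.cvtColor(capture("top"),cv2.COLOR_RGB2BGR);cv2.imwrite("pics/raw_t9.png",b)
p=cv2.imread("pics/scene0.png").astype(float);q=cv2.cvtColor(capture("scene"),cv2.COLOR_RGB2BGR);cv2.imwrite("pics/raw_s9.png",q)
# median colour change in patches on the bystanders' initial silhouettes
D=lambda x,y:np.abs(x-y).max(2)
for n,d,(u,v_),w in [("jar",D(p,q),(348,358),16),("tin",D(p,q),(425,360),20),("spool",D(p,q),(421,307),16),("tape",D(p,q),(251,272),20),("hammer",D(p,q),(201,257),12),("brush",D(p,q),(228,218),16)]:
    e=d[v_-w:v_+w,u-w:u+w];print(n,np.median(e),(e>40).mean().round(3))
```

```text
r 0.18936878158391862 angle 89.85673822918197
{'time_s': np.float64(20.15), 'tcp_pos': array([0.451, 0.261, 0.136]), 'joints': array([ 5.16880e+01,  8.95900e+00, -2.37300e+01,  6.10000e-02,
       -5.73250e+01, -1.49411e+02]), 'qd': array([-0.137, -0.097, -0.099, -0.015,  0.035, -0.019]), 'contact_force': array([ 4.833, -4.485, -1.468]), 'gripper_width': np.float64(0.015), 'gripper_force': np.float64(35.0)}
jar 6.0 0.035
tin 7.0 0.002
spool 44.0 0.534
tape 7.0 0.0
hammer 7.0 0.0
brush 6.0 0.0
```

The gate stands at 89.9° and is held still. The spool patch changed, which is probably the arm's shadow or occlusion, so I'll check numerically that it hasn't moved.

Run:
```python
from h import *
for n,bx in(("scene",(402,288,38,40)),("top",(126,248,38,34))):
    a=cv2.imread(f"pics/{n}0.png",0);b=cv2.imread(f"pics/raw_{n[0]}9.png",0)
    x,y,w,h=bx;P=14
    # left/right/top/bottom halves matched separately for partial occlusion
    for nm,(X,Y,W,H) in dict(full=bx,L=(x,y,w//2,h),R=(x+w//2,y,w//2,h),T=(x,y,w,h//2),B=(x,y+h//2,w,h//2)).items():
        m=cv2.matchTemplate(b[Y-P:Y+H+P,X-P:X+W+P],a[Y:Y+H,X:X+W],cv2.TM_CCOEFF_NORMED)
        _,v,_,l=cv2.minMaxLoc(m);print(n,nm,round(v,2),(l[0]-P,l[1]-P),end=" | ")
    print()
    d=np.abs(a.astype(int)-b)[y:y+h:4,x:x+w:3];print(b[y:y+h:5,x:x+w:4]);print(a[y:y+h:5,x:x+w:4])
```

```text
scene full 0.65 (0, 2) | scene L 0.68 (0, 2) | scene R 0.72 (0, 2) | scene T 0.53 (-2, 5) | scene B 0.7 (0, 1) | 
[[114 122 107 115 115 110  89 121 118 116]
 [113  83 111 113 168 113 111 104 107 127]
 [ 75  96 166 174 175 173 113 109 108  94]
 [ 74 144 168 172 160 110 111 109 111 112]
 [104 173 170 110 110 109 110 110 110 112]
 [143 176 163 105 110 109 108 109 109  99]
 [122 121 110 113 111 112 111 108  95  49]
 [111  79 104 113 113 112 111 108  53  73]]
[[110 118 124 137 150 146 102 116 115 111]
 [115 117 167 168 166 168 168 161 127 124]
 [113 149 170 165 168 169 166 167 169 115]
 [115 156 164 166 167 167 169 165 165 165]
 [152 168 162 164 161 164 165 167 165 161]
 [144 171 164 135 167 165 164 166 161 118]
 [119 164 167 119 105 107 105 106  94  53]
 [114 114 135 130 109 107 106  99  45  69]]
top full 0.29 (14, -4) | top L 0.37 (14, -14) | top R 0.46 (12, 9) | top T 0.35 (14, -2) | top B 0.46 (14, -13) | 
[[187  82 118 126  74  78  80 128  75  56]
 [ 62 113  57  33 126 209 193 142  79 178]
 [ 63  66 222  25  42  36 189 105 101 177]
 [ 62  66  62 152  37  47  38 252 227 226]
 [ 64  68  65 212  39  37  47  29 229 217]
 [ 70  69  76 212  30  39  42  44 252 229]
 [ 65  74  73 215  33  47  48  45 219 228]]
[[127 132 108 125 125 124 123 130 126 125]
 [ 80  85 122 199 196 195 189 140 138 137]
 [ 81 186 193 196 193 196 200 203 198 138]
 [ 76 194 196 197 201 198 205 204 209 120]
 [ 75 198 200 200 204 206 206 204 212 129]
 [ 77 166 205 200 202 203 200 193 190 123]
 [128 103 126 205 205 189 202 156 128 134]]
```

The scene view shows the spool upright in place, half in the arm's shadow: the best match is within 1–2 px and its base edge hasn't changed. I'm handing in.

```bash
python3 -c "
from plant import job
print(job.close_job())"
```

```text
the job is handed in; nothing more can be done
None
```

I squeezed the round catch home first, then the flat catch, and swung the gate to about 90°, where the gripper was holding it still at 35 N when I handed in (20 s of the 48 s used); nothing around the case appears to have moved, though the spool was partly in shadow when I checked it.

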